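# Fetch the pocket dictionary from behind the display copies

## Task

A customer at the book stall is buying the short, thick pocket dictionary that is hemmed in on the wooden display riser. Clear the tall book, the boxed set and the round tin off the riser and stand all three in the large side tray; only then fetch the dictionary and stand it, spine up, in the middle of the small pay tray, square with it. Finally put the three others back upright on the riser, each exactly where it stood at the start and square with the riser, without shifting or upsetting the pen pot and the card stand.

Things in the scene. Friction and masses are not known exactly. Their poses are not given: they have to be found in the camera images.
- tall_book: Tall upright hardback in blue cloth: 36 thick (its x), 82 wide (its y), 150 high; 0.32 kg. Origin: centre of its underside, z up. Starts on the riser at one of three spots around the dictionary (two side by side nearer the robot, one beyond it; which of the three things stands where is shuffled). Grasp across x; the low dictionary stands only 5 to 25 mm from it, so hold it higher than the dictionary's top (72 above the riser).
- boxed_set: Two volumes in a plain grey slipcase, blue spines showing on one narrow side, one solid upright block: 54 thick (its x), 82 wide (its y), 125 high; 0.38 kg. Origin: centre of its underside, z up. Starts on another of the three spots. Grasp across x, above the dictionary's height.
- tin: Round plain metal tin with a lid, upright: diameter 58, height 130; smooth straight side; 0.25 kg. Origin: centre of its underside, z up. Starts on another of the three spots. Its turn about z does not matter.
- dictionary: Short thick pocket dictionary in blue cloth standing with its spine up: 46 thick (its x), 96 wide (its y), 72 high; 0.22 kg. Origin: centre of its underside, z up. Starts in the middle of the riser, its x within 0.1 rad of the riser's x. The spots of the other three lie about 62 mm from it along the riser's x: two on the -x side at y = +50 and -50 mm, one on the +x side at y = 0.
- riser: Fixed wooden display board 210 x 210, 15 high, on the table. Origin: centre of its underside, z up; its top is 15 above the origin; its -x side faces the robot, turned by up to 0.2 rad. The books on it stand square with it within 0.05 rad.
- side_tray: Fixed large plywood tray, left or right of the riser: inside 200 (x) x 225 (y), walls 6 thick, floor 6 above the table, lip 8 above the floor. Origin: centre of its underside, z up. Empty at the start; has room for the three things to stand well apart.
- pay_tray: Fixed small plywood tray on the other side of the riser: inside 76 (x) x 126 (y), walls 6 thick, floor 6 above the table, lip 8 above the floor. Origin: centre of its underside, z up. The dictionary goes in its middle with its x along the tray's x, either way round.
- pen_pot: Bystander: dark steel pot, diameter 42, 75 high, with pens up to 115 high, on the riser's far left corner (+x, +y). Origin: centre of its underside. To be left alone.
- card_stand: Bystander: small wooden block 24 x 42 x 16 with a blank card standing up to 65 high, on the riser's far right corner (+x, -y). Origin: centre of its underside. To be left alone.

How it is judged (in metres and radians):
On the way, in this order (a step that is already met when the one before it is completed fails the run):
1. the tall book, the boxed set and the tin all stand upright and at rest in the side tray, released (x of tall_book in the frame of side_tray between -0.1 and 0.1 m and y of tall_book in the frame of side_tray between -0.113 and 0.113 m and z of tall_book in the frame of side_tray between -0.005 and 0.012 m and angle between each of tall_book, boxed_set, tin's own z axis and vertical below 0.1 rad and linear speed of each of tall_book, boxed_set, tin below 0.03 m/s and x of boxed_set in the frame of side_tray between -0.1 and 0.1 m and y of boxed_set in the frame of side_tray between -0.113 and 0.113 m and z of boxed_set in the frame of side_tray between -0.005 and 0.012 m and x of tin in the frame of side_tray between -0.1 and 0.1 m and y of tin in the frame of side_tray between -0.113 and 0.113 m and z of tin in the frame of side_tray between -0.005 and 0.012 m and contact force between the fingers and tall_book below 0.2 N and contact force between the fingers and boxed_set below 0.2 N and contact force between the fingers and tin below 0.2 N), for 0.2 s.
2. with all three still in the side tray, the dictionary stands in the middle of the pay tray, released (all of step 1 and horizontal distance between dictionary and pay_tray below 0.015 m and z of dictionary in the frame of pay_tray between 0 and 0.01 m and angle between the x axis of dictionary and the x axis of pay_tray, either way round below 0.2 rad and angle between dictionary's own z axis and vertical below 0.1 rad and linear speed of dictionary below 0.03 m/s and contact force between the fingers and dictionary below 0.2 N), for 0.2 s.
At the end, for the whole second after the job is handed in: Dictionary spine up on the pay tray's floor, within 15 mm of its middle and 0.2 rad of square; tall book, boxed set and tin upright (0.1 rad), each within 13 mm of where it stood at the start, both books within 0.17 rad of square with the riser; all released and at rest (horizontal distance between dictionary and pay_tray below 0.015 m and z of dictionary in the frame of pay_tray between 0 and 0.01 m and angle between the x axis of dictionary and the x axis of pay_tray, either way round below 0.2 rad and angle between each of dictionary, tall_book, boxed_set, tin's own z axis and vertical below 0.1 rad and linear speed of each of dictionary, tall_book, boxed_set, tin below 0.03 m/s and distance of each of tall_book, boxed_set, tin from where it was at the start of the episode below 0.013 m and angle between the x axis of each of tall_book, boxed_set and the x axis of riser, either way round below 0.17 rad); the robot touches nothing.
It fails at once if the pen pot is shifted by more than 25 mm or upset (distance of pen_pot from where it was at the start of the episode above 0.025 m or angle between pen_pot's own z axis and vertical above 0.5 rad).
It fails at once if the card stand is shifted by more than 25 mm or upset (distance of card_stand from where it was at the start of the episode above 0.025 m or angle between card_stand's own z axis and vertical above 0.5 rad).
It also fails if it takes over 131 s, if anything falls off the work surface, if the arm or the gripper's body presses on something with over 40 N, if the wrist force passes 120 N, or if a joint passes its speed limit or range.

## Robot

A 6-joint arm with a two-finger parallel gripper is mounted at the origin on the work surface. World frame = base frame: x ahead of the robot, y to its left, z up, the work surface at z = 0. Lengths are in m, angles in degrees, forces in N, time in s.
With the tool pointing down it reaches from about 0.4 to 0.825 m from the base axis. Payload 7 kg.
Tool frame: the origin (TCP) lies midway between the tips of the shut fingers; the grasp point (between the pads) lies 19 mm behind it; z points along the fingers, y is the direction in which the jaws open and shut (so a half turn about z gives the same grasp; the last joint's range is limited). The gripper opens to 88 mm and grips with 3 to 60 N. Pads are 19 mm wide; open, the fingers measure 130 mm over their backs; the gripper's body (78 mm by 193 mm) begins 47 mm behind the grasp point.
Start: joints at [93.169, 20.546, 0.682, 0, -70.136, -16.507], TCP at [0.156, 0.657, 0.227] pointing down, gripper open.
Joint ranges: [-176.03, 176.03], [-82.01, 121.73], [-58.28, 71.71], [-173.87, 95.51], [-174.79, -0.11], [-173.66, 173.66]. Speed limits (degrees/s): [136.94, 136.94, 172.46, 180, 180, 180].

## Interface

Orientations are given as [roll, pitch, yaw] about the fixed x, y, z axes, in that order (R = Rz(yaw) Ry(pitch) Rx(roll)).
In Python, from plant import ctrl, snapshot gives the robot as it stands.
- The arm moves only by the shell command python3 -m pendant 'ROWS'. ROWS is JSON, a list of rows, each a list of 7 numbers: the shift along the tool's x, y, z in m, then the turn, a rotation vector about the tool's x, y, z in rad, then the opening, from -1 (shut) to 1 (fully open), so that 0 is half open. In form: [[x, y, z, ax, ay, az, jaw], ...]. A call has 1 to 12 rows; each row is the pose to reach, as a shift and turn from the pose commanded when the call began, along the tool's axes at that moment; what a row does not reach only later rows make up. A row lasts 1/8 s, in which the tool goes at most 62.5 mm and 10.7 degrees, less where a joint would pass 70% of its speed; a pose out of reach is approached as far as the arm can. A call with a gripper value outside its range is refused whole. The fingers move at their own pace and stop on an object; the grip force is fixed at half the most. Time passes only in rows, so rows that repeat a pose let the fingers close. It gives the time, the measured TCP pose, the force and the opening at its end, in the units of the state.
- ctrl.get_obs(): the state, without advancing time (a new reading comes with each control period).
- snapshot(name): name is "scene" or "top" or "wrist"; returns a dict with "image" (384x512x3 uint8, blue, green, red), "mtx" (3x3 intrinsics, pixels), "k1" (the pictures are not rectified: a ray, as slopes to the right and down, at radius r is drawn at 1 + k1 r^2 times it, then the intrinsics apply), "eye" and "attitude" of the camera in the world; the wrist camera has in their place "tool_from_camera" (4x4, takes a point from camera to tool coordinates, whose origin is the TCP and whose axes are the flange's). Camera axes: x right, y up, looking along -z (the intrinsics and any distortion apply to the point x, -y, -z); pixel columns grow to the right and rows downward; lengths in m; the calibration is good to about 2 mm. A picture is of the moment at which its call begins: read the wrist's pose just before it. There is no depth.
- ctrl.close_job(): hands the job in, once; it reports no verdict.
The state is a dict: "clock": time; "joint_pos": joint angles; "qvel": joint speeds; "tau": joint torques, N m; "tool_pos": TCP position; "orientation": TCP orientation; "force": force on the tool from outside, world axes, zero at the start; "moment": the same for the moment, N m; "opening": finger opening in m.
Only numpy, scipy, OpenCV 4.12 (cv2) and the standard library are available. Lean on these libraries where they do the work, as an engineer would, in place of code of your own. Each camera call takes 0.05 s, during which the arm holds its last target.

## Working session

There is one attempt and no reset: what is moved stays moved. The work goes in short steps, Python scripts to look and compute and a shell command to move; the robot and the scene stay as the last step left them, time stands still between calls to the robot, and variables do not carry over. Pictures are saved under pics/ and viewed, and the job is handed in when it is done.

```bash
ls; mkdir -p pics; python3 - <<'E'
from plant import ctrl, snapshot
import cv2
print(ctrl.get_obs())
for n in ["scene","top","wrist"]:
    s=snapshot(n); cv2.imwrite(f"pics/{n}0.png",s["image"])
    print(n,{k:v for k,v in s.items() if k!="image"})
E
```

```text
pics
{'clock': 0.0, 'joint_pos': array([ 9.31669177e+01,  2.05921239e+01,  6.34008957e-01, -1.97766391e-02,
       -7.01374741e+01, -1.65076500e+01]), 'qvel': array([ 0.01032996,  0.06140344,  0.0002042 ,  0.09402677,  0.06996865,
       -0.04344149]), 'tau': array([ 2.11029233e-03, -5.82720172e+01,  2.93057656e+01,  6.99679077e+00,
        7.02322679e-03, -1.52330790e-04]), 'tool_pos': array([0.1556579 , 0.65629612, 0.2256178 ]), 'orientation': array([ 1.79903068e+02, -9.33860657e-03, -1.33474593e+01]), 'force': array([-0.6931221 , -0.40624191, -0.4283527 ]), 'moment': array([ 0.01926722, -0.01431015,  0.06370952]), 'opening': 0.08782983778973126}
scene {'mtx': array([[363.20405389,   0.        , 259.65334102],
       [  0.        , 363.20405389, 190.9423741 ],
       [  0.        ,   0.        ,   1.        ]]), 'k1': -0.10637752090054525, 'eye': array([ 0.98103447, -0.22239558,  0.62402087]), 'attitude': array([40.9019237 ,  1.00968141, 59.84460496])}
top {'mtx': array([[416.26938467,   0.        , 253.67495252],
       [  0.        , 416.26938467, 193.51259684],
       [  0.        ,   0.        ,   1.        ]]), 'k1': 0.005459060613941655, 'eye': array([ 0.4921781 , -0.00123222,  1.15128313]), 'attitude': array([  4.02959149,   0.71932492, -89.41039072])}
wrist {'mtx': array([[327.95557029,   0.        , 257.63528335],
       [  0.        , 327.95557029, 192.46199554],
       [  0.        ,   0.        ,   1.        ]]), 'k1': -0.0585842581493557, 'tool_from_camera': array([[ 5.03356422e-04,  9.59904815e-01,  2.80325692e-01,
         7.56647054e-02],
       [ 9.99999840e-01, -4.11181113e-04, -3.87626303e-04,
         9.27314835e-05],
       [-2.56819725e-04,  2.80325842e-01, -9.59904868e-01,
        -1.58052853e-01],
       [ 0.00000000e+00,  0.00000000e+00,  0.00000000e+00,
         1.00000000e+00]])}
```

View pics/scene0.png

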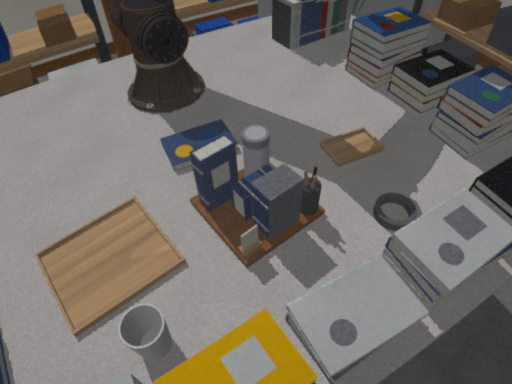

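View pics/top0.png

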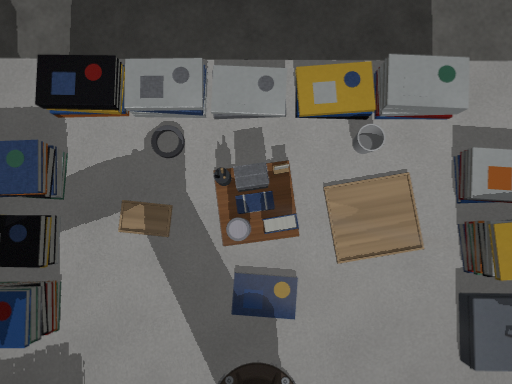

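View pics/wrist0.png

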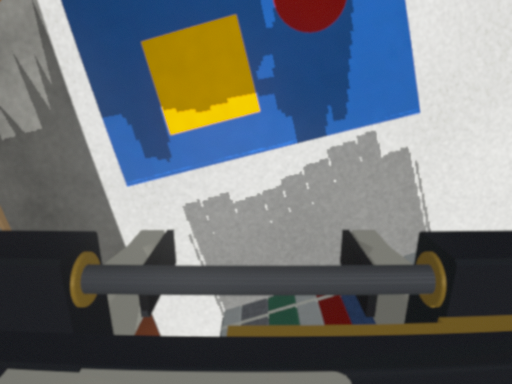

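```bash
cat > h.py <<'E'
import numpy as np, cv2
from scipy.spatial.transform import Rotation as R
from plant import ctrl, snapshot
def campose(s,obs=None):
    if "eye" in s: return R.from_euler('xyz',s["attitude"],degrees=True).as_matrix(), np.array(s["eye"])
    Rt=R.from_euler('xyz',obs["orientation"],degrees=True).as_matrix(); T=s["tool_from_camera"]
    return Rt@T[:3,:3], Rt@T[:3,3]+obs["tool_pos"]
def grab(n):
    o=ctrl.get_obs(); s=snapshot(n); s["Rc"],s["C"]=campose(s,o); return s
def proj(s,P):
    P=np.atleast_2d(P); p=(P-s["C"])@s["Rc"]; a=np.stack([p[:,0],-p[:,1]],1)/(-p[:,2:3])
    a=a*(1+s["k1"]*(a**2).sum(1,keepdims=True)); m=s["mtx"]
    return np.stack([a[:,0]*m[0,0]+m[0,2],a[:,1]*m[1,1]+m[1,2]],1)
def rays(s,uv):
    uv=np.atleast_2d(uv).astype(float); m=s["mtx"]
    d=np.stack([(uv[:,0]-m[0,2])/m[0,0],(uv[:,1]-m[1,2])/m[1,1]],1); a=d.copy()
    for _ in range(20): a=d/(1+s["k1"]*(a**2).sum(1,keepdims=True))
    return np.stack([a[:,0],-a[:,1],-np.ones(len(a))],1)@s["Rc"].T
def onz(s,uv,z):
    r=rays(s,uv); return s["C"]+r*((z-s["C"][2])/r[:,2])[:,None]
def crop(s,name,x0,y0,x1,y1,f):
    cv2.imwrite("pics/"+name,cv2.resize(s["image"][y0:y1,x0:x1],None,fx=f,fy=f,interpolation=cv2.INTER_CUBIC))
def rect(s,mask,z):
    c=max(cv2.findContours(mask.astype(np.uint8)*255,cv2.RETR_EXTERNAL,cv2.CHAIN_APPROX_NONE)[0],key=cv2.contourArea)
    P=onz(s,c[:,0,:],z)[:,:2]
    return cv2.minAreaRect((P*1000).astype(np.float32)),c
E
python3 - <<'E'
from h import *
s=grab("top"); crop(s,"c1.png",200,150,320,260,6); crop(s,"c2.png",310,160,430,270,5); crop(s,"c3.png",100,180,200,250,6)
q=grab("scene"); crop(q,"c4.png",180,110,340,260,5)
E
```

```text
(no output)
```

View pics/c1.png

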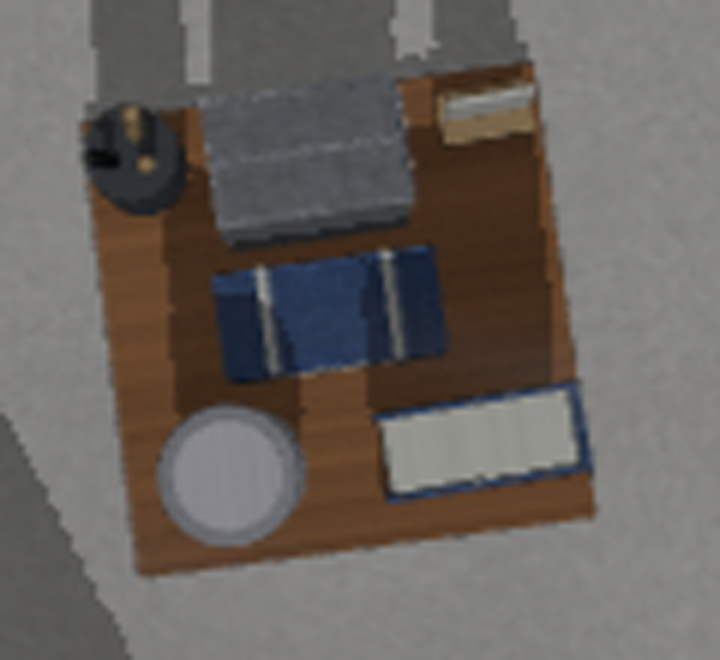

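View pics/c4.png

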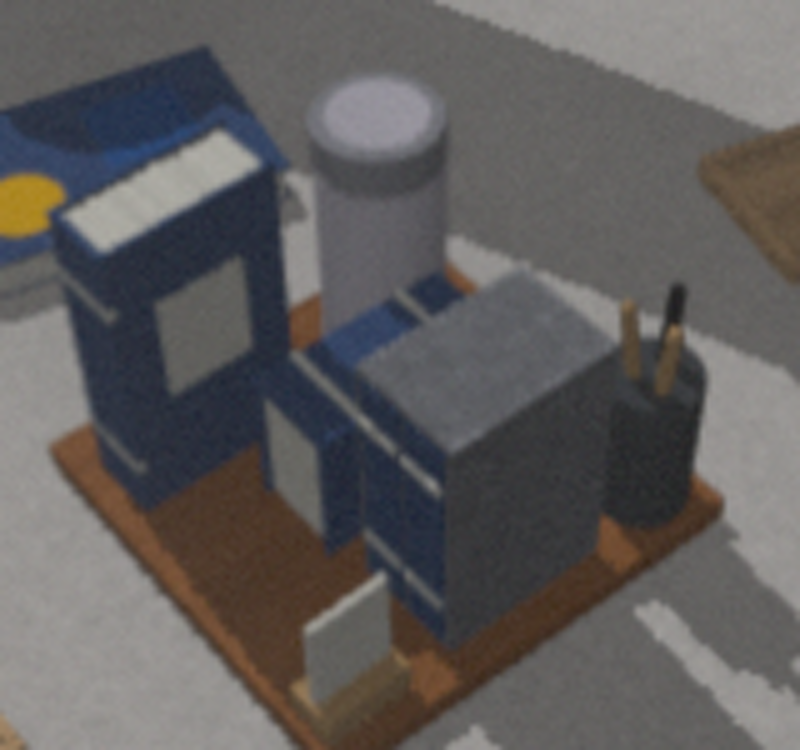

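View pics/c3.png

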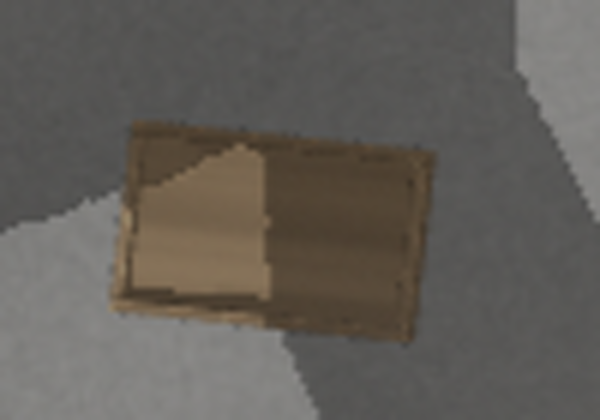

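```bash
python3 - <<'E'
from h import *
s=grab("top")
def q(n,pts,z,off,f):
    p=(np.array(pts)+.5)/f-.5+off
    w=onz(s,p,z)[:,:2]; c=w.mean(0)
    e=[np.linalg.norm(w[i]-w[(i+1)%4])*1000 for i in range(4)]
    d=(w[1]-w[0]+w[2]-w[3]); d2=(w[0]-w[3]+w[1]-w[2])
    print(n,c.round(4),"edges",np.round(e,1),"yaw from long(-y)",np.degrees(np.arctan2(d[0],-d[1])).round(2),"from x",np.degrees(np.arctan2(d2[1],d2[0])).round(2))
o=np.array([200,150])
q("riser",[(83,122),(532,65),(594,515),(140,575)],.015,o,6)
q("tall",[(378,413),(575,383),(590,468),(390,500)],.165,o,6)
q("boxed",[(198,100),(395,78),(412,205),(222,234)],.14,o,6)
q("dict",[(213,278),(432,246),(447,352),(230,382)],.087,o,6)
print("tin",onz(s,np.array([231.5,476.5])/6-.5+o,.145), onz(s,(np.array([[158.5,476.5],[304,476]]))/6-.5+o,.145))
q("pay",[(133,122),(435,152),(410,342),(112,308)],.014,np.array([100,180]),6)
# side tray
b=s["image"]; hsv=cv2.cvtColor(b,cv2.COLOR_BGR2HSV); m=(hsv[...,1]>60)&(hsv[...,0]>5)&(hsv[...,0]<25)
m[:, :315]=0;m[:, 430:]=0;m[:160]=0;m[275:]=0
r,c=rect(s,m,.014);print("side",r)
E
```

```text
riser [0.5474 0.0079] edges [207.4 207.  207.2 208.2] yaw from long(-y) 7.94 from x 8.07
tall [ 0.4921 -0.0513] edges [78.5 33.9 79.6 34.5] yaw from long(-y) 9.45 from x 9.28
boxed [0.6079 0.0199] edges [80.9 52.5 78.1 55.8] yaw from long(-y) 8.05 from x 9.5
dict [0.5453 0.0101] edges [94.6 45.7 93.3 45. ] yaw from long(-y) 8.66 from x 9.23
tin [[0.47704887 0.04882995 0.145     ]] [[0.47674292 0.07817752 0.145     ]
 [0.47755335 0.01970579 0.145     ]]
pay [0.5021 0.3105] edges [139.3  86.9 137.   85.1] yaw from long(-y) -5.48 from x -5.37
side ((510.64300537109375, -311.1134033203125), (210.70501708984375, 236.2912139892578), 10.225611686706543)
```

View pics/c2.png

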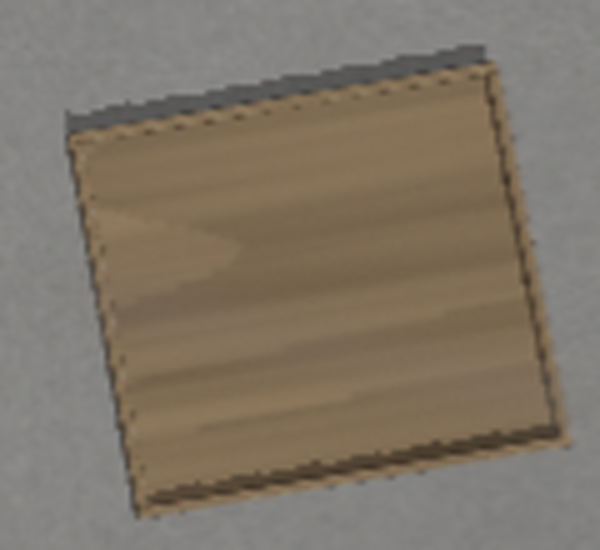

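```bash
cat >> h.py <<'E'
def delta(x,y,z,yaw):
    o=ctrl.get_obs(); p=o["tool_pos"]; yw=o["orientation"][2]
    Rt=R.from_euler('xyz',[180,0,yw],degrees=True)
    d=Rt.inv().apply(np.array([x,y,z])-p)
    dy=(yaw-yw+180)%360-180
    print("d",d.round(4),"az",round(-np.radians(dy),4),"now",p.round(4),o["orientation"].round(2),"t",o["clock"],"open",round(o["opening"],4),"F",o["force"].round(1))
E
python3 -c "
from h import *
delta(.492,-.0513,.30,-80.8)"
```

```text
d [ 0.4906  0.6112 -0.0738] az 1.1774 now [0.1557 0.6566 0.2262] [179.97  -0.   -13.34] t 0.3 open 0.0876 F [0.1 0.7 1.1]
```

```bash
python3 -m pendant '[[0.01,0.012,-0.04,0,0,0.05,1],[0.035,0.044,-0.074,0,0,0.12,1],[0.07,0.088,-0.074,0,0,0.22,1],[0.105,0.132,-0.074,0,0,0.33,1],[0.14,0.176,-0.074,0,0,0.44,1],[0.175,0.22,-0.074,0,0,0.55,1],[0.21,0.264,-0.074,0,0,0.66,1],[0.245,0.308,-0.074,0,0,0.77,1],[0.28,0.352,-0.074,0,0,0.88,1],[0.315,0.396,-0.074,0,0,0.98,1],[0.35,0.44,-0.074,0,0,1.08,1],[0.385,0.484,-0.074,0,0,1.177,1]]'
python3 -c "
from h import *
delta(.492,-.0513,.30,-80.8)"
```

```text
clock: 1.8
tool_pos: [0.4191, 0.0953, 0.3011]
orientation: [-179.9, 0.0, -80.9]
force: [1.7, 1.1, 0.1]
opening: 0.0875
d [ 0.1562 -0.0489  0.0011] az -0.0023 now [0.4191 0.0953 0.3011] [-1.7993e+02  4.0000e-02 -8.0930e+01] t 1.8 open 0.0875 F [1.7 1.1 0.1]
```

```bash
python3 -m pendant '[[0.05,-0.016,0,0,0,0,1],[0.1,-0.032,0,0,0,0,1],[0.135,-0.043,0,0,0,0,1],[0.156,-0.049,0,0,0,0,1],[0.156,-0.049,0,0,0,0,1]]'
python3 - <<'E'
from h import *
delta(.492,-.0513,.11,-80.8)
s=grab("wrist"); cv2.imwrite("pics/w1.png",s["image"])
for z,c,n in [(.165,[.4921,-.0513],'tall')]:
    Rz=R.from_euler('z',9.3,degrees=True).as_matrix()[:2,:2]
    w=np.array([[-18,-41],[18,-41],[18,41],[-18,41]])/1000@Rz.T+c
    print(n,proj(s,np.c_[w,np.full(4,z)]).round(0).tolist())
E
```

```text
clock: 2.42
tool_pos: [0.4922, -0.0503, 0.3002]
orientation: [180.0, -0.0, -80.9]
force: [0.0, -0.3, 0.1]
opening: 0.0878
d [0.0009 0.0004 0.1902] az -0.0021 now [ 0.4922 -0.0503  0.3002] [ 1.7996e+02 -1.0000e-02 -8.0920e+01] t 2.425 open 0.0878 F [ 0.  -0.3  0.1]
tall [[278.0, 137.0], [237.0, 137.0], [239.0, 223.0], [277.0, 223.0]]
```

View pics/w1.png

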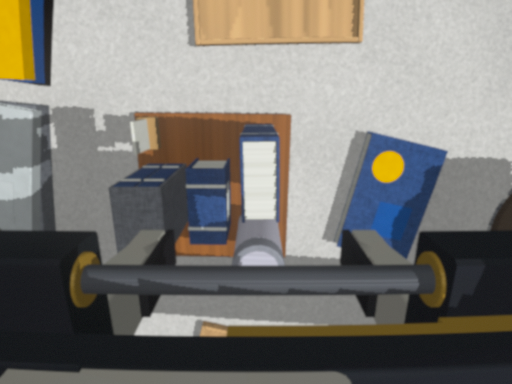

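The wrist picture agrees with the top camera: the tall book's top spans columns 240–277 around row 137, and I predicted 237–278. Descending to grasp it.

```bash
python3 -m pendant '[[0,0,0.045,0,0,0,1],[0,0,0.095,0,0,0,1],[0,0,0.145,0,0,0,1],[0,0,0.175,0,0,0,1],[0,0,0.19,0,0,0,1],[0,0,0.19,0,0,0,0.3],[0,0,0.19,0,0,0,-0.5],[0,0,0.19,0,0,0,-0.5],[0,0,0.19,0,0,0,-1],[0,0,0.19,0,0,0,-1]]'
python3 -c "
from h import *
delta(.442,-.267,.25,-79.8)"
```

```text
clock: 3.72
tool_pos: [0.4922, -0.0491, 0.1109]
orientation: [-180.0, 0.0, -80.8]
force: [0.7, -0.4, 0.3]
opening: 0.0431
d [ 0.207   0.0845 -0.1391] az -0.0171 now [ 0.4922 -0.0491  0.1109] [-179.96    0.    -80.78] t 3.725 open 0.0431 F [ 0.7 -0.4  0.3]
```

```bash
python3 -m pendant '[[0,0,0,0,0,0,-1],[0,0,0,0,0,0,-1],[0,0,0,0,0,0,-1],[0,0,-0.015,0,0,0,-1],[0,0,-0.05,0,0,0,-1],[0,0,-0.09,0,0,0,-1],[0,0,-0.12,0,0,0,-1],[0,0,-0.13,0,0,0,-1]]'
python3 -c "
from h import *
delta(.442,-.267,.24,-79.8)"
```

```text
clock: 4.72
tool_pos: [0.4927, -0.0489, 0.2428]
orientation: [-179.8, 0.0, -80.8]
force: [0.0, 0.3, -4.0]
opening: 0.0359
d [0.2071 0.0851 0.0028] az -0.0169 now [ 0.4927 -0.0489  0.2428] [-1.7981e+02  3.0000e-02 -8.0770e+01] t 4.725 open 0.0359 F [ 0.   0.3 -4. ]
```

```bash
python3 -m pendant '[[0.02,0.008,0,0,0,0,-1],[0.06,0.024,0,0,0,0,-1],[0.105,0.043,0,0,0,0,-1],[0.15,0.061,0,0,0,-0.017,-1],[0.187,0.077,0,0,0,-0.017,-1],[0.207,0.085,0,0,0,-0.017,-1],[0.207,0.085,0,0,0,-0.017,-1],[0.207,0.085,0.04,0,0,-0.017,-1],[0.207,0.085,0.08,0,0,-0.017,-1],[0.207,0.085,0.11,0,0,-0.017,-1],[0.207,0.085,0.125,0,0,-0.017,-1],[0.207,0.085,0.132,0,0,-0.017,-1]]'
python3 -c "
from h import *
delta(.442,-.267,.103,-79.8)
s=grab('scene'); cv2.imwrite('pics/s2.png',s['image'])"
```

```text
clock: 6.22
tool_pos: [0.4414, -0.2667, 0.108]
orientation: [179.9, 0.0, -79.8]
force: [-0.5, -0.2, -2.7]
opening: 0.0358
d [ 0.0004 -0.0005  0.005 ] az 0.0006 now [ 0.4414 -0.2667  0.108 ] [ 1.7995e+02  1.0000e-02 -7.9770e+01] t 6.225 open 0.0358 F [-0.5 -0.2 -2.7]
```

View pics/s2.png

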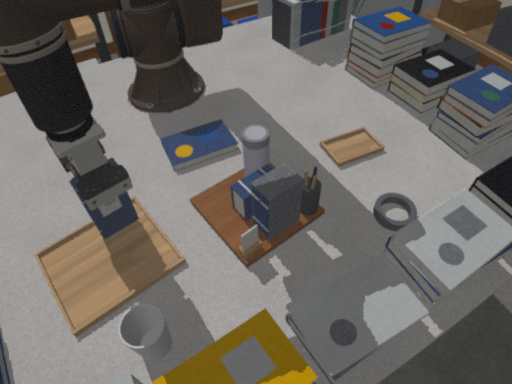

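The tall book is over the near corner of the tray, around pixel (108,210). Lowering and releasing.

```bash
python3 -m pendant '[[0,0,0.003,0,0,0,-1],[0,0,0.005,0,0,0,-1],[0,0,0.005,0,0,0,-1],[0,0,0.005,0,0,0,0],[0,0,0.005,0,0,0,0.5],[0,0,0.005,0,0,0,1],[0,0,0.005,0,0,0,1],[0,0,0.005,0,0,0,1],[0,0,-0.035,0,0,0,1],[0,0,-0.085,0,0,0,1],[0,0,-0.13,0,0,0,1],[0,0,-0.15,0,0,0,1]]'
python3 - <<'E'
from h import *
delta(.477,.0488,.26,-80.8)
s=grab("top"); crop(s,"c5.png",310,160,430,270,5)
E
```

```text
clock: 7.78
tool_pos: [0.4422, -0.2674, 0.2616]
orientation: [-179.8, -0.1, -79.8]
force: [-0.5, -0.9, -0.3]
opening: 0.0875
d [-0.3051 -0.0903  0.0016] az 0.0177 now [ 0.4422 -0.2674  0.2616] [-1.7979e+02 -1.1000e-01 -7.9790e+01] t 7.775 open 0.0875 F [-0.5 -0.9 -0.3]
```

View pics/c5.png

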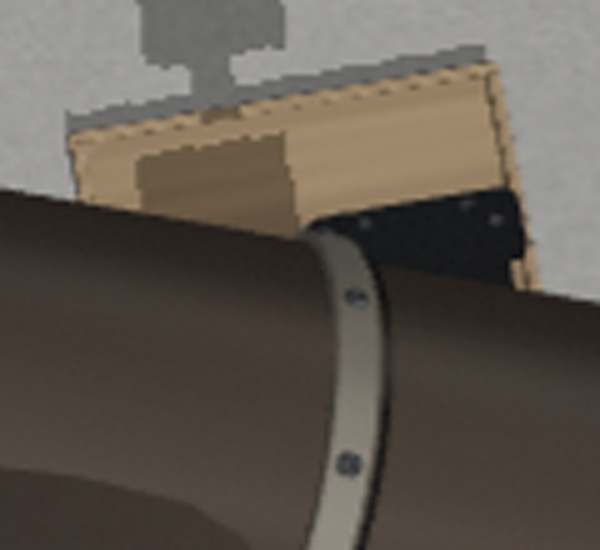

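The arm hides the tray in this view. I'll go to the tin and look at the tray from there.

```bash
python3 -m pendant '[[-0.03,-0.009,0,0,0,0.017,1],[-0.08,-0.024,0,0,0,0.017,1],[-0.14,-0.042,0,0,0,0.017,1],[-0.2,-0.059,0,0,0,0.017,1],[-0.25,-0.074,0,0,0,0.017,1],[-0.29,-0.086,0,0,0,0.017,1],[-0.305,-0.09,0,0,0,0.017,1],[-0.305,-0.09,0,0,0,0.017,1]]'
python3 - <<'E'
from h import *
delta(.477,.0488,.107,-80.8)
s=grab("top"); crop(s,"c6.png",310,160,430,270,5)
s=grab("wrist"); cv2.imwrite("pics/w2.png",s["image"])
E
```

```text
clock: 8.82
tool_pos: [0.4758, 0.0496, 0.2582]
orientation: [180.0, -0.0, -80.7]
force: [0.4, 0.4, 0.1]
opening: 0.0877
d [ 0.001  -0.0011  0.1512] az 0.002 now [0.4758 0.0496 0.2582] [ 1.7996e+02 -1.0000e-02 -8.0680e+01] t 8.825 open 0.0877 F [0.4 0.4 0.1]
```

View pics/c6.png

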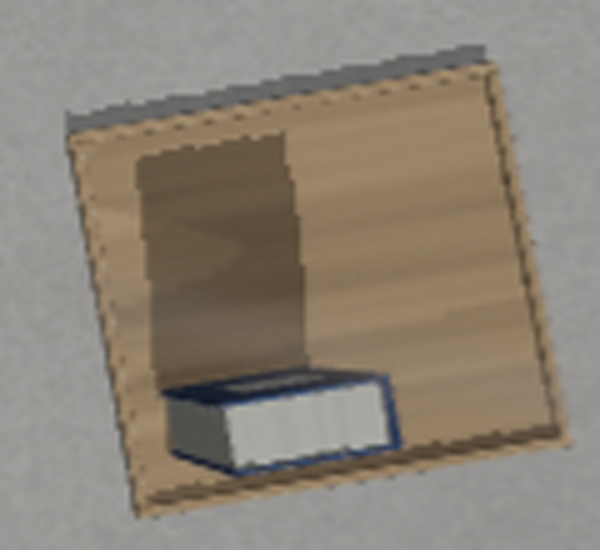

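View pics/w2.png

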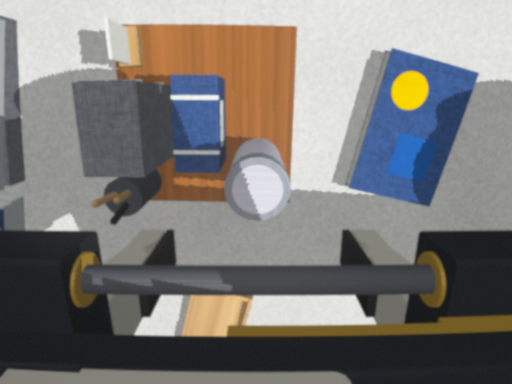

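The tall book stands in the tray. The tin's lid is centred at pixel (258,186), in line with the gripper's mid-column, so I'll descend and grasp.

```bash
python3 -m pendant '[[0.001,-0.001,0.045,0,0,0,1],[0.001,-0.001,0.095,0,0,0,1],[0.001,-0.001,0.13,0,0,0,1],[0.001,-0.001,0.148,0,0,0,1],[0.001,-0.001,0.151,0,0,0,0.3],[0.001,-0.001,0.151,0,0,0,0],[0.001,-0.001,0.151,0,0,0,-1],[0.001,-0.001,0.151,0,0,0,-1],[0.001,-0.001,0.151,0,0,0,-1],[0.001,-0.001,0.151,0,0,0,-1],[0.001,-0.001,0.151,0,0,0,-1]]'
python3 -m pendant '[[0,0,-0.015,0,0,0,-1],[0,0,-0.05,0,0,0,-1],[0,0,-0.09,0,0,0,-1],[0,0,-0.12,0,0,0,-1],[0,0,-0.13,0,0,0,-1]]'
python3 -c "
from h import *
delta(.56,-.243,.237,-79.8)"
```

```text
clock: 10.3
tool_pos: [0.4775, 0.0483, 0.1084]
orientation: [-179.9, 0.0, -80.7]
force: [-1.0, -1.2, 7.0]
opening: 0.0578
clock: 10.92
tool_pos: [0.4775, 0.0486, 0.2389]
orientation: [-179.9, 0.1, -80.8]
force: [-0.0, 0.9, -3.0]
opening: 0.0576
d [ 0.3011 -0.0347  0.0019] az -0.0169 now [0.4775 0.0486 0.2389] [-1.7986e+02  6.0000e-02 -8.0770e+01] t 10.925 open 0.0576 F [-0.   0.9 -3. ]
```

```bash
python3 -m pendant '[[0.02,-0.002,0,0,0,0,-1],[0.06,-0.007,0,0,0,0,-1],[0.11,-0.013,0,0,0,0,-1],[0.16,-0.018,0,0,0,-0.017,-1],[0.21,-0.024,0,0,0,-0.017,-1],[0.255,-0.029,0,0,0,-0.017,-1],[0.285,-0.033,0,0,0,-0.017,-1],[0.301,-0.035,0,0,0,-0.017,-1],[0.301,-0.035,0.04,0,0,-0.017,-1],[0.301,-0.035,0.08,0,0,-0.017,-1],[0.301,-0.035,0.115,0,0,-0.017,-1],[0.301,-0.035,0.13,0,0,-0.017,-1]]'
python3 -c "
from h import *
delta(.56,-.243,.1004,-79.8)"
```

```text
clock: 12.42
tool_pos: [0.5582, -0.2424, 0.1048]
orientation: [179.8, 0.1, -79.8]
force: [-0.1, -0.7, -1.7]
opening: 0.0573
d [ 0.0009 -0.0017  0.0044] az 0.0001 now [ 0.5582 -0.2424  0.1048] [ 1.7977e+02  1.0000e-01 -7.9790e+01] t 12.425 open 0.0573 F [-0.1 -0.7 -1.7]
```

```bash
python3 -m pendant '[[0,0,0.001,0,0,0,-1],[0,0,0.001,0,0,0,-1],[0,0,0.001,0,0,0,-1]]'
python3 -c "
from h import *
delta(.56,-.243,.1004,-79.8)"
```

```text
clock: 12.8
tool_pos: [0.5608, -0.2434, 0.108]
orientation: [-179.9, -0.0, -79.8]
force: [0.4, -0.6, -3.3]
opening: 0.0573
d [-0.0005  0.0007  0.0076] az 0.0002 now [ 0.5608 -0.2434  0.108 ] [-1.7987e+02 -5.0000e-02 -7.9790e+01] t 12.8 open 0.0573 F [ 0.4 -0.6 -3.3]
```

```bash
python3 -m pendant '[[0,0,0.004,0,0,0,-1],[0,0,0.0075,0,0,0,-1],[0,0,0.0075,0,0,0,-1],[0,0,0.0075,0,0,0,-1]]'
```

```text
clock: 13.3
tool_pos: [0.5599, -0.2435, 0.0994]
orientation: [-180.0, -0.0, -79.8]
force: [-1.6, -0.1, 2.5]
opening: 0.0575
```

Touchdown shows as a change of force from −3.3 to +2.5 N, so I can release.

```bash
python3 -m pendant '[[0,0,0,0,0,0,-0.2],[0,0,0,0,0,0,0.5],[0,0,0,0,0,0,1],[0,0,0,0,0,0,1],[0,0,0,0,0,0,1],[0,0,-0.04,0,0,0,1],[0,0,-0.09,0,0,0,1],[0,0,-0.14,0,0,0,1],[0,0,-0.16,0,0,0,1]]'
python3 -c "
from h import *
delta(.6079,.0199,.26,-81)"
```

```text
clock: 14.42
tool_pos: [0.561, -0.2436, 0.2629]
orientation: [-179.7, -0.1, -79.8]
force: [-0.1, 0.4, -1.1]
opening: 0.0875
d [-0.251  -0.0929  0.0029] az 0.0212 now [ 0.561  -0.2436  0.2629] [-1.7973e+02 -1.2000e-01 -7.9790e+01] t 14.425 open 0.0875 F [-0.1  0.4 -1.1]
```

```bash
python3 -m pendant '[[-0.03,-0.011,0,0,0,0.02,1],[-0.08,-0.03,0,0,0,0.02,1],[-0.14,-0.052,0,0,0,0.02,1],[-0.2,-0.074,0,0,0,0.02,1],[-0.235,-0.087,0,0,0,0.02,1],[-0.251,-0.093,0,0,0,0.02,1],[-0.251,-0.093,0,0,0,0.02,1],[-0.251,-0.093,0,0,0,0.02,1]]'
python3 - <<'E'
from h import *
delta(.6079,.0199,.107,-81)
s=grab("wrist"); cv2.imwrite("pics/w3.png",s["image"])
Rz=R.from_euler('z',9,degrees=True).as_matrix()[:2,:2]
w=np.array([[-27,-41],[27,-41],[27,41],[-27,41]])/1000@Rz.T+[.6079,.0199]
print(proj(s,np.c_[w,np.full(4,.14)]).round(0).tolist())
s=grab("top"); crop(s,"c7.png",310,160,430,270,5)
E
```

```text
clock: 15.42
tool_pos: [0.6068, 0.0194, 0.259]
orientation: [180.0, -0.0, -81.0]
force: [0.4, -0.3, -0.2]
opening: 0.0878
d [-0.0003 -0.0012  0.152 ] az 0.0003 now [0.6068 0.0194 0.259 ] [ 1.7998e+02 -1.0000e-02 -8.0980e+01] t 15.425 open 0.0878 F [ 0.4 -0.3 -0.2]
[[288.0, 140.0], [224.0, 140.0], [226.0, 231.0], [286.0, 231.0]]
```

View pics/w3.png

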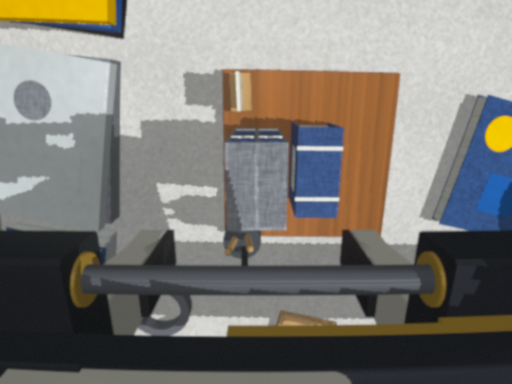

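View pics/c7.png

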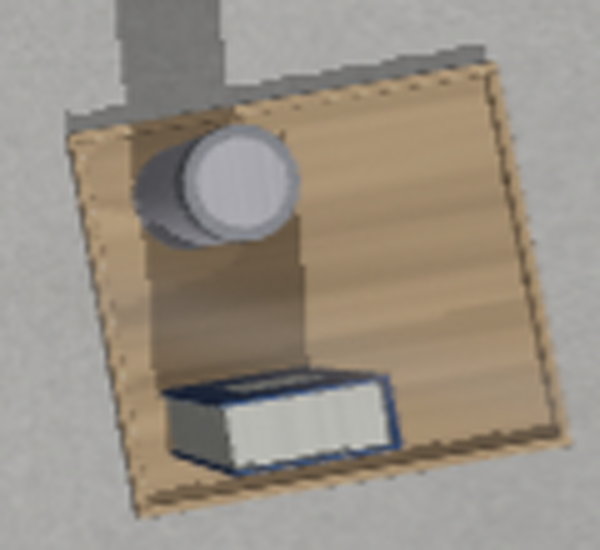

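The boxed set's top spans columns 225–287 and rows 140–230, as predicted. The pens are at (240,243), beyond its far end. Tin and tall book both stand in the tray. Grasping the boxed set.

```bash
python3 -m pendant '[[0,-0.001,0.045,0,0,0,1],[0,-0.001,0.095,0,0,0,1],[0,-0.001,0.13,0,0,0,1],[0,-0.001,0.148,0,0,0,1],[0,-0.001,0.151,0,0,0,0.5],[0,-0.001,0.151,0,0,0,0],[0,-0.001,0.151,0,0,0,-1],[0,-0.001,0.151,0,0,0,-1],[0,-0.001,0.151,0,0,0,-1],[0,-0.001,0.151,0,0,0,-1],[0,-0.001,0.151,0,0,0,-1]]'
python3 -m pendant '[[0,0,-0.015,0,0,0,-1],[0,0,-0.05,0,0,0,-1],[0,0,-0.09,0,0,0,-1],[0,0,-0.12,0,0,0,-1],[0,0,-0.15,0,0,0,-1],[0,0,-0.15,0,0,0,-1]]'
python3 -c "
from h import *
delta(.521,-.368,.257,-79.8)"
```

```text
clock: 16.9
tool_pos: [0.6084, 0.0204, 0.109]
orientation: [-179.9, -0.0, -80.9]
force: [-1.0, -0.3, 5.5]
opening: 0.0536
clock: 17.65
tool_pos: [0.609, 0.0206, 0.2611]
orientation: [-179.7, 0.0, -80.9]
force: [0.3, -0.3, -3.1]
opening: 0.0539
d [0.3699 0.1481 0.0041] az -0.0198 now [0.609  0.0206 0.2611] [-1.7973e+02  3.0000e-02 -8.0930e+01] t 17.65 open 0.0539 F [ 0.3 -0.3 -3.1]
```

```bash
python3 -m pendant '[[0.02,0.008,0,0,0,0,-1],[0.06,0.024,0,0,0,0,-1],[0.11,0.044,0,0,0,0,-1],[0.16,0.064,0,0,0,-0.02,-1],[0.21,0.084,0,0,0,-0.02,-1],[0.26,0.104,0,0,0,-0.02,-1],[0.31,0.124,0,0,0,-0.02,-1],[0.345,0.138,0,0,0,-0.02,-1],[0.365,0.146,0,0,0,-0.02,-1],[0.37,0.148,0,0,0,-0.02,-1],[0.37,0.148,0,0,0,-0.02,-1]]'
python3 -m pendant '[[0,0,0.04,0,0,0,-1],[0,0,0.08,0,0,0,-1],[0,0,0.12,0,0,0,-1],[0,0,0.145,0,0,0,-1],[0,0,0.15,0,0,0,-1],[0,0,0.15,0,0,0,-1],[0,0,0.15,0,0,0,-1]]'
python3 -c "
from h import *
delta(.521,-.368,.1005,-79.8)"
```

```text
clock: 19.02
tool_pos: [0.5197, -0.368, 0.2575]
orientation: [180.0, 0.0, -79.8]
force: [0.3, -0.4, -2.9]
opening: 0.0538
clock: 19.9
tool_pos: [0.5211, -0.3684, 0.1097]
orientation: [-179.9, -0.1, -79.8]
force: [-0.4, 0.2, -2.7]
opening: 0.0543
d [-0.0004 -0.      0.0092] az 0.0007 now [ 0.5211 -0.3684  0.1097] [-1.7988e+02 -8.0000e-02 -7.9760e+01] t 19.9 open 0.0543 F [-0.4  0.2 -2.7]
```

```bash
python3 -m pendant '[[0,0,0.005,0,0,0,-1],[0,0,0.0085,0,0,0,-1],[0,0,0.0085,0,0,0,-1],[0,0,0.0085,0,0,0,-1]]'
```

```text
clock: 20.4
tool_pos: [0.52, -0.3685, 0.0999]
orientation: [-180.0, -0.0, -79.8]
force: [-1.4, -0.7, 2.9]
opening: 0.0538
```

```bash
python3 -m pendant '[[0,0,0,0,0,0,-0.2],[0,0,0,0,0,0,0.5],[0,0,0,0,0,0,1],[0,0,0,0,0,0,1],[0,0,0,0,0,0,1],[0,0,-0.04,0,0,0,1],[0,0,-0.09,0,0,0,1],[0,0,-0.14,0,0,0,1],[0,0,-0.16,0,0,0,1]]'
python3 -c "
from h import *
delta(.5453,.0101,.22,-81)"
```

```text
clock: 21.52
tool_pos: [0.5211, -0.3689, 0.2635]
orientation: [-179.8, -0.2, -79.8]
force: [0.2, -0.1, -0.8]
opening: 0.0873
d [-0.3687 -0.091   0.0435] az 0.0212 now [ 0.5211 -0.3689  0.2635] [-179.76   -0.18  -79.79] t 21.525 open 0.0873 F [ 0.2 -0.1 -0.8]
```

```bash
python3 -m pendant '[[-0.03,-0.008,0,0,0,0.021,1],[-0.08,-0.02,0,0,0,0.021,1],[-0.14,-0.035,0,0,0,0.021,1],[-0.2,-0.05,0,0,0,0.021,1],[-0.26,-0.065,0,0,0,0.021,1],[-0.32,-0.079,0,0,0,0.021,1],[-0.355,-0.088,0.02,0,0,0.021,1],[-0.369,-0.091,0.04,0,0,0.021,1],[-0.369,-0.091,0.043,0,0,0.021,1],[-0.369,-0.091,0.043,0,0,0.021,1]]'
python3 - <<'E'
from h import *
delta(.5453,.0101,.05,-81)
s=grab("wrist"); cv2.imwrite("pics/w4.png",s["image"])
Rz=R.from_euler('z',9,degrees=True).as_matrix()[:2,:2]
w=np.array([[-23,-48],[23,-48],[23,48],[-23,48]])/1000@Rz.T+[.5453,.0101]
print(proj(s,np.c_[w,np.full(4,.087)]).round(0).tolist())
s=grab("top"); crop(s,"c8.png",200,150,430,270,3.4)
E
```

```text
clock: 22.78
tool_pos: [0.5444, 0.0106, 0.2169]
orientation: [-180.0, -0.0, -81.0]
force: [1.0, -0.3, -0.1]
opening: 0.0872
d [ 0.0007 -0.0008  0.1669] az 0.0 now [0.5444 0.0106 0.2169] [-1.7999e+02 -2.0000e-02 -8.1000e+01] t 22.775 open 0.0872 F [ 1.  -0.3 -0.1]
[[283.0, 130.0], [230.0, 130.0], [232.0, 232.0], [281.0, 232.0]]
```

View pics/w4.png

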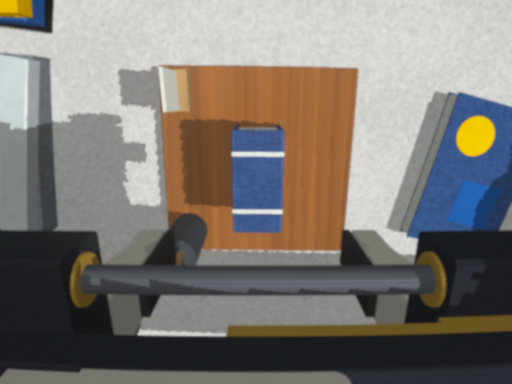

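View pics/c8.png

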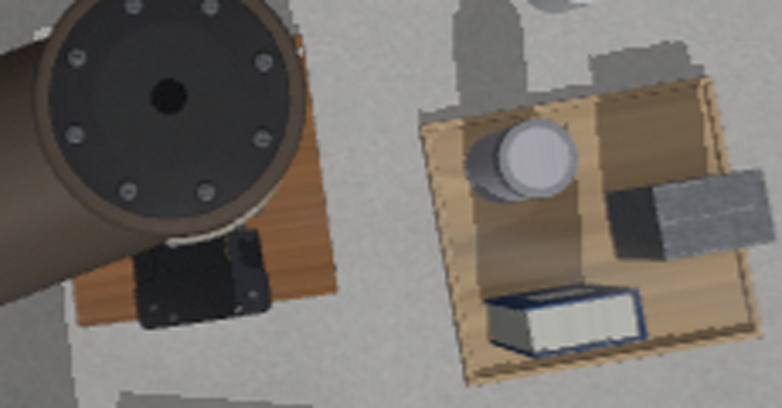

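All three stand apart in the side tray. The dictionary spans columns 232–284 and rows 128–232, as predicted.

```bash
python3 -m pendant '[[0.001,-0.001,0.045,0,0,0,1],[0.001,-0.001,0.095,0,0,0,1],[0.001,-0.001,0.135,0,0,0,1],[0.001,-0.001,0.155,0,0,0,1],[0.001,-0.001,0.163,0,0,0,0.5],[0.001,-0.001,0.163,0,0,0,0],[0.001,-0.001,0.163,0,0,0,-1],[0.001,-0.001,0.163,0,0,0,-1],[0.001,-0.001,0.163,0,0,0,-1],[0.001,-0.001,0.163,0,0,0,-1],[0.001,-0.001,0.163,0,0,0,-1],[0.001,-0.001,0.163,0,0,0,-1]]'
python3 -m pendant '[[0,0,-0.015,0,0,0,-1],[0,0,-0.05,0,0,0,-1],[0,0,-0.09,0,0,0,-1],[0,0,-0.13,0,0,0,-1],[0,0,-0.15,0,0,0,-1],[0,0,-0.15,0,0,0,-1]]'
python3 -c "
from h import *
delta(.5021,.3105,.205,-95.4)"
```

```text
clock: 24.38
tool_pos: [0.5456, 0.0102, 0.0543]
orientation: [-180.0, -0.0, -81.0]
force: [-1.7, 0.4, 5.7]
opening: 0.0461
clock: 25.12
tool_pos: [0.5461, 0.0104, 0.2056]
orientation: [-179.8, 0.0, -81.0]
force: [0.5, 0.8, -2.8]
opening: 0.046
d [-0.3033 -0.0035  0.0006] az 0.2513 now [0.5461 0.0104 0.2056] [-1.7979e+02  4.0000e-02 -8.1000e+01] t 25.125 open 0.046 F [ 0.5  0.8 -2.8]
```

```bash
python3 -m pendant '[[-0.02,0,0,0,0,0,-1],[-0.06,0,0,0,0,0.04,-1],[-0.11,-0.001,0,0,0,0.1,-1],[-0.16,-0.002,0,0,0,0.16,-1],[-0.21,-0.003,0,0,0,0.22,-1],[-0.255,-0.003,0,0,0,0.251,-1],[-0.285,-0.0035,0,0,0,0.251,-1],[-0.303,-0.0035,0,0,0,0.251,-1],[-0.303,-0.0035,0,0,0,0.251,-1],[-0.303,-0.0035,0,0,0,0.251,-1]]'
python3 - <<'E'
from h import *
delta(.5021,.3105,.0543-.009,-95.4)
s=grab("wrist"); cv2.imwrite("pics/w5.png",s["image"])
E
```

```text
clock: 26.38
tool_pos: [0.5013, 0.3091, 0.2031]
orientation: [180.0, -0.1, -95.4]
force: [-0.3, -0.0, -1.7]
opening: 0.0459
d [-0.0015 -0.0007  0.1578] az -0.0002 now [0.5013 0.3091 0.2031] [ 1.7996e+02 -5.0000e-02 -9.5410e+01] t 26.375 open 0.0459 F [-0.3 -0.  -1.7]
```

View pics/w5.png

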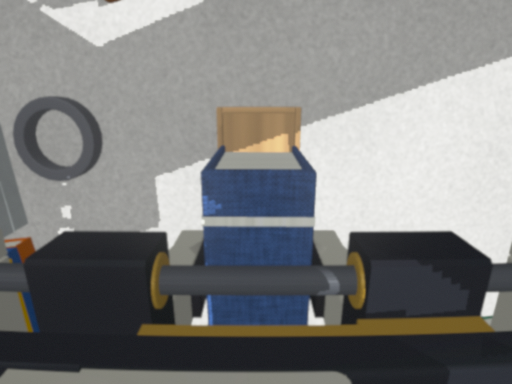

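The pay tray spans columns 218–300, centred at 259 and square. The dictionary is centred at 258. Lowering it.

```bash
python3 -m pendant '[[-0.001,0,0.03,0,0,0,-1],[-0.001,0,0.07,0,0,0,-1],[-0.001,0,0.11,0,0,0,-1],[-0.001,0,0.14,0,0,0,-1],[-0.001,0,0.15,0,0,0,-1],[-0.001,0,0.15,0,0,0,-1],[-0.001,0,0.15,0,0,0,-1]]'
python3 -c "
from h import *
delta(.5021,.3105,.045,-95.4)"
```

```text
clock: 27.3
tool_pos: [0.5024, 0.3115, 0.055]
orientation: [-179.9, 0.1, -95.4]
force: [0.6, -0.2, -3.1]
opening: 0.0463
d [0.001  0.0002 0.01  ] az 0.0003 now [0.5024 0.3115 0.055 ] [-1.7991e+02  1.0000e-01 -9.5390e+01] t 27.3 open 0.0463 F [ 0.6 -0.2 -3.1]
```

```bash
python3 -m pendant '[[0,0,0.005,0,0,0,-1],[0,0,0.0085,0,0,0,-1],[0,0,0.0095,0,0,0,-1],[0,0,0.0095,0,0,0,-1]]'
```

```text
clock: 27.8
tool_pos: [0.5017, 0.3112, 0.0452]
orientation: [-180.0, 0.0, -95.4]
force: [-2.6, -0.7, 8.0]
opening: 0.0461
```

```bash
python3 -m pendant '[[0,0,0,0,0,0,-0.2],[0,0,0,0,0,0,0.5],[0,0,0,0,0,0,1],[0,0,0,0,0,0,1],[0,0,0,0,0,0,1],[0,0,-0.04,0,0,0,1],[0,0,-0.09,0,0,0,1],[0,0,-0.14,0,0,0,1],[0,0,-0.19,0,0,0,1],[0,0,-0.215,0,0,0,1]]'
python3 -c "
from h import *
delta(.48,.0,.26,-80)"
```

```text
clock: 29.05
tool_pos: [0.5023, 0.3115, 0.2625]
orientation: [-179.8, 0.2, -95.4]
force: [1.3, -0.0, -1.0]
opening: 0.0877
d [ 0.3122 -0.007   0.0025] az -0.2683 now [0.5023 0.3115 0.2625] [-179.84    0.18  -95.37] t 29.05 open 0.0877 F [ 1.3 -0.  -1. ]
```

```bash
python3 -m pendant '[[0.03,0,0,0,0,-0.03,1],[0.08,-0.001,0,0,0,-0.08,1],[0.14,-0.003,0,0,0,-0.14,1],[0.2,-0.004,0,0,0,-0.2,1],[0.26,-0.006,0,0,0,-0.26,1],[0.3,-0.007,0,0,0,-0.268,1],[0.312,-0.007,0,0,0,-0.268,1],[0.312,-0.007,0,0,0,-0.268,1]]'
python3 - <<'E'
from h import *
delta(.521,-.368,.26,-80)
s=grab("top"); crop(s,"c9.png",310,160,430,270,6);crop(s,"c10.png",100,180,200,250,6)
E
```

```text
clock: 30.05
tool_pos: [0.4792, -0.0008, 0.2591]
orientation: [-180.0, 0.0, -80.1]
force: [-0.3, 0.6, -0.5]
opening: 0.0876
d [ 0.369   0.0219 -0.0009] az -0.0021 now [ 0.4792 -0.0008  0.2591] [-1.7998e+02  1.0000e-02 -8.0120e+01] t 30.05 open 0.0876 F [-0.3  0.6 -0.5]
```

View pics/c9.png

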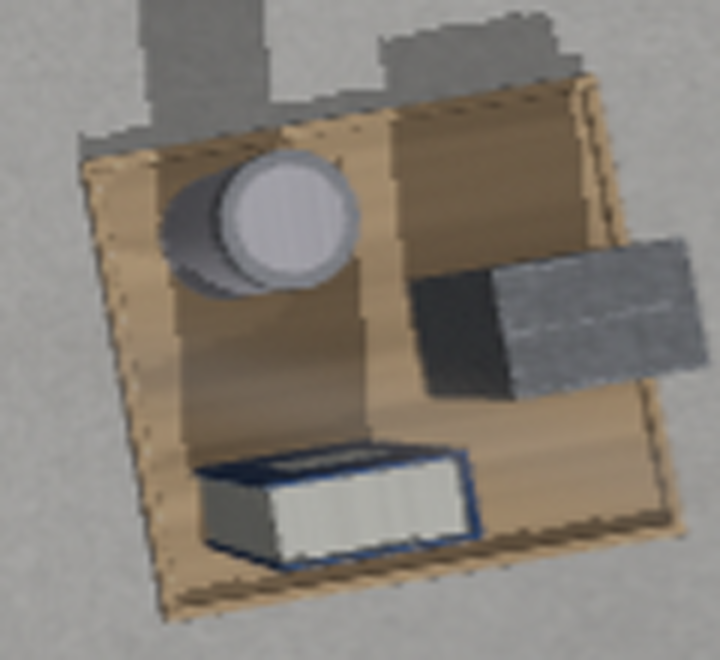

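View pics/c10.png

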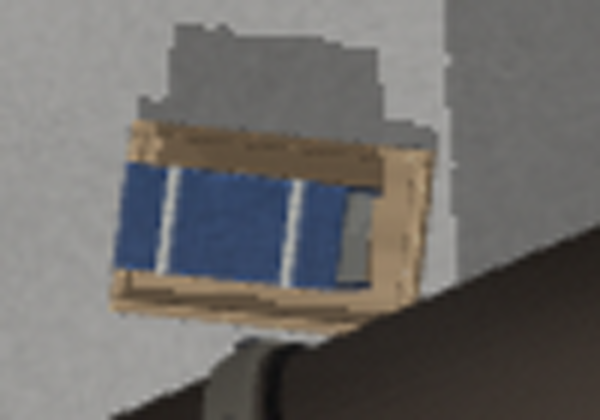

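```bash
python3 - <<'E'
from h import *
s=grab("top")
def q(n,pts,z,off,f):
    p=(np.array(pts)+.5)/f-.5+off
    w=onz(s,p,z)[:,:2]; c=w.mean(0)
    e=[np.linalg.norm(w[i]-w[(i+1)%4])*1000 for i in range(4)]
    d=(w[1]-w[0]+w[2]-w[3])
    print(n,c.round(4),"edges",np.round(e,1),np.degrees(np.arctan2(d[0],-d[1])).round(2))
q("dict",[(126,162),(347,190),(338,288),(113,268)],.078,np.array([100,180]),6)
o=np.array([310,160])
q("boxed",[(490,270),(685,238),(708,365),(515,400)],.131,o,6)
q("tall",[(270,487),(465,453),(480,540),(290,570)],.156,o,6)
print(onz(s,np.array([289.5,219])/6-.5+o,.136))
E
```

```text
dict [0.503  0.3109] edges [96.5 42.2 97.5 45.8] -5.54
boxed [ 0.5209 -0.3678] edges [80.2 52.1 79.4 53.5] 10.39
tall [ 0.4427 -0.27  ] edges [78.1 34.5 75.7 33.3] 10.04
[[ 0.55988253 -0.24131886  0.136     ]]
```

```bash
python3 -m pendant '[[0.03,0.002,0,0,0,0,1],[0.08,0.005,0,0,0,0,1],[0.14,0.008,0,0,0,0,1],[0.2,0.012,0,0,0,0,1],[0.26,0.015,0,0,0,0,1],[0.32,0.019,0,0,0,0,1],[0.355,0.021,0,0,0,0,1],[0.369,0.022,0,0,0,0,1],[0.369,0.022,0,0,0,0,1],[0.369,0.022,0,0,0,0,1]]'
python3 -c "
from h import *
delta(.521,-.368,.1,-79.8)"
```

```text
clock: 31.4
tool_pos: [0.5219, -0.3662, 0.2591]
orientation: [-180.0, 0.0, -80.0]
force: [-0.5, 0.4, 0.1]
opening: 0.0873
d [0.0016 0.0012 0.1591] az -0.0027 now [ 0.5219 -0.3662  0.2591] [-1.7999e+02  1.0000e-02 -7.9960e+01] t 31.4 open 0.0873 F [-0.5  0.4  0.1]
```

```bash
python3 -m pendant '[[0.001,0.001,0.045,0,0,-0.003,1],[0.0015,0.001,0.095,0,0,-0.003,1],[0.0015,0.001,0.135,0,0,-0.003,1],[0.0015,0.001,0.154,0,0,-0.003,1],[0.0015,0.001,0.159,0,0,-0.003,0.5],[0.0015,0.001,0.159,0,0,-0.003,0],[0.0015,0.001,0.159,0,0,-0.003,-1],[0.0015,0.001,0.159,0,0,-0.003,-1],[0.0015,0.001,0.159,0,0,-0.003,-1],[0.0015,0.001,0.159,0,0,-0.003,-1],[0.0015,0.001,0.159,0,0,-0.003,-1]]'
python3 -m pendant '[[0,0,-0.015,0,0,0,-1],[0,0,-0.05,0,0,0,-1],[0,0,-0.09,0,0,0,-1],[0,0,-0.13,0,0,0,-1],[0,0,-0.155,0,0,0,-1],[0,0,-0.16,0,0,0,-1],[0,0,-0.16,0,0,0,-1]]'
python3 -c "
from h import *
delta(.608,.0202,.26,-80.9)"
```

```text
clock: 32.78
tool_pos: [0.5211, -0.3694, 0.1011]
orientation: [-179.9, -0.0, -79.9]
force: [-1.7, 0.8, 6.0]
opening: 0.0539
clock: 33.65
tool_pos: [0.5203, -0.3689, 0.2594]
orientation: [180.0, 0.1, -79.9]
force: [-0.2, -0.8, -3.8]
opening: 0.0539
d [-0.3676 -0.1547 -0.0006] az 0.0179 now [ 0.5203 -0.3689  0.2594] [ 1.7997e+02  5.0000e-02 -7.9880e+01] t 33.65 open 0.0539 F [-0.2 -0.8 -3.8]
```

```bash
python3 -m pendant '[[-0.02,-0.008,0,0,0,0,-1],[-0.06,-0.025,0,0,0,0,-1],[-0.11,-0.046,0,0,0,0,-1],[-0.16,-0.067,0,0,0,0.018,-1],[-0.21,-0.088,0,0,0,0.018,-1],[-0.26,-0.109,0,0,0,0.018,-1],[-0.305,-0.128,0,0,0,0.018,-1],[-0.345,-0.145,0,0,0,0.018,-1],[-0.362,-0.152,0,0,0,0.018,-1],[-0.367,-0.1545,0,0,0,0.018,-1],[-0.367,-0.1545,0,0,0,0.018,-1]]'
python3 -m pendant '[[0,0,0.03,0,0,0,-1],[0,0,0.07,0,0,0,-1],[0,0,0.11,0,0,0,-1],[0,0,0.135,0,0,0,-1],[0,0,0.14,0,0,0,-1],[0,0,0.14,0,0,0,-1],[0,0,0.14,0,0,0,-1]]'
python3 -c "
from h import *
delta(.608,.0197,.109,-80.9)"
```

```text
clock: 35.02
tool_pos: [0.6078, 0.0191, 0.2595]
orientation: [179.9, -0.0, -80.9]
force: [-0.9, -0.8, -2.3]
opening: 0.0538
clock: 35.9
tool_pos: [0.6091, 0.0192, 0.1216]
orientation: [-179.9, 0.0, -80.9]
force: [-0.1, 0.1, -3.2]
opening: 0.0535
d [-0.0007  0.001   0.0126] az -0.0 now [0.6091 0.0192 0.1216] [-1.7986e+02  1.0000e-02 -8.0900e+01] t 35.9 open 0.0535 F [-0.1  0.1 -3.2]
```

```bash
python3 -m pendant '[[-0.0005,0.001,0.006,0,0,0,-1],[-0.0005,0.001,0.01,0,0,0,-1],[-0.0005,0.001,0.0115,0,0,0,-1],[-0.0005,0.001,0.0115,0,0,0,-1],[-0.0005,0.001,0.0115,0,0,0,-1]]'
```

```text
clock: 36.52
tool_pos: [0.6068, 0.0196, 0.11]
orientation: [-180.0, -0.0, -80.9]
force: [-5.9, 1.6, 9.1]
opening: 0.0538
```

```bash
python3 -m pendant '[[0,0,0,0,0,0,-0.2],[0,0,0,0,0,0,0.5],[0,0,0,0,0,0,1],[0,0,0,0,0,0,1],[0,0,0,0,0,0,1],[0,0,-0.04,0,0,0,1],[0,0,-0.09,0,0,0,1],[0,0,-0.14,0,0,0,1],[0,0,-0.15,0,0,0,1]]'
python3 -c "
from h import *
delta(.56,-.242,.26,-79.8)"
```

```text
clock: 37.65
tool_pos: [0.6089, 0.0198, 0.2628]
orientation: [-179.6, 0.0, -80.9]
force: [0.3, 0.1, -0.3]
opening: 0.0875
d [0.2507 0.0898 0.0028] az -0.0187 now [0.6089 0.0198 0.2628] [-1.7962e+02  1.0000e-02 -8.0870e+01] t 37.65 open 0.0875 F [ 0.3  0.1 -0.3]
```

```bash
python3 -m pendant '[[0.03,0.011,0,0,0,-0.018,1],[0.08,0.029,0,0,0,-0.018,1],[0.14,0.05,0,0,0,-0.018,1],[0.2,0.072,0,0,0,-0.018,1],[0.235,0.084,0,0,0,-0.018,1],[0.25,0.09,0,0,0,-0.018,1],[0.25,0.09,0,0,0,-0.018,1],[0.25,0.09,0,0,0,-0.018,1]]'
python3 - <<'E'
from h import *
delta(.56,-.242,.1,-79.8)
s=grab("top"); crop(s,"c11.png",200,150,320,260,6)
E
```

```text
clock: 38.65
tool_pos: [0.5581, -0.2406, 0.2583]
orientation: [180.0, 0.0, -79.8]
force: [0.8, -0.3, 0.5]
opening: 0.0876
d [ 0.0017 -0.0017  0.1583] az -0.0004 now [ 0.5581 -0.2406  0.2583] [ 1.7999e+02  2.0000e-02 -7.9830e+01] t 38.65 open 0.0876 F [ 0.8 -0.3  0.5]
```

View pics/c11.png

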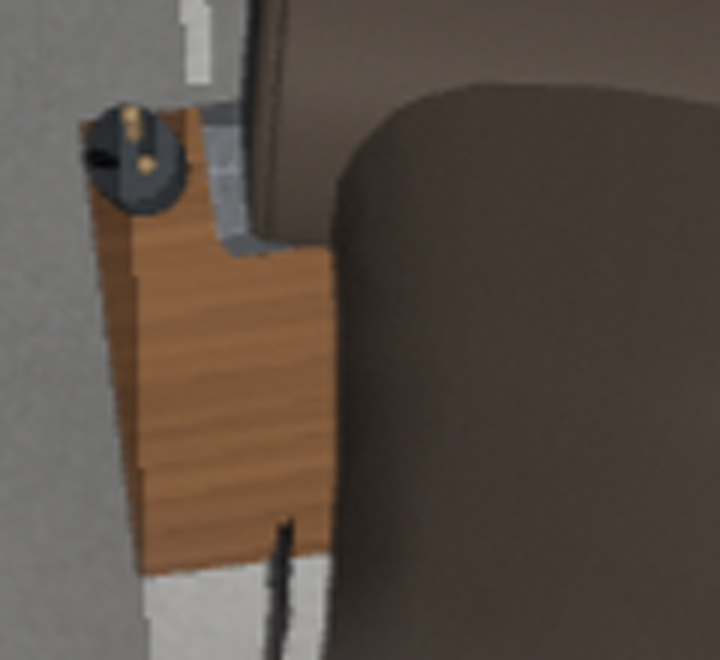

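The pen pot is unmoved and the arm covers the rest. Grasping the tin.

```bash
python3 -m pendant '[[0.001,-0.001,0.045,0,0,0,1],[0.0015,-0.001,0.095,0,0,0,1],[0.0015,-0.001,0.135,0,0,0,1],[0.0015,-0.001,0.154,0,0,0,1],[0.0015,-0.001,0.158,0,0,0,0.5],[0.0015,-0.001,0.158,0,0,0,0],[0.0015,-0.001,0.158,0,0,0,-1],[0.0015,-0.001,0.158,0,0,0,-1],[0.0015,-0.001,0.158,0,0,0,-1],[0.0015,-0.001,0.158,0,0,0,-1],[0.0015,-0.001,0.158,0,0,0,-1]]'
python3 -m pendant '[[0,0,-0.015,0,0,0,-1],[0,0,-0.05,0,0,0,-1],[0,0,-0.09,0,0,0,-1],[0,0,-0.13,0,0,0,-1],[0,0,-0.155,0,0,0,-1],[0,0,-0.16,0,0,0,-1],[0,0,-0.16,0,0,0,-1]]'
python3 -c "
from h import *
delta(.4775,.0485,.26,-80.8)"
```

```text
clock: 40.08
tool_pos: [0.5597, -0.243, 0.1017]
orientation: [-179.9, -0.0, -79.8]
force: [-1.6, 1.2, 5.9]
opening: 0.0575
clock: 40.95
tool_pos: [0.5586, -0.2426, 0.2599]
orientation: [180.0, 0.0, -79.9]
force: [0.1, -0.7, -3.2]
opening: 0.0577
d [-3.008e-01  2.870e-02 -1.000e-04] az 0.0161 now [ 0.5586 -0.2426  0.2599] [ 1.7997e+02  4.0000e-02 -7.9880e+01] t 40.95 open 0.0577 F [ 0.1 -0.7 -3.2]
```

```bash
python3 -m pendant '[[-0.02,0.002,0,0,0,0,-1],[-0.06,0.006,0,0,0,0,-1],[-0.11,0.011,0,0,0,0,-1],[-0.16,0.015,0,0,0,0.016,-1],[-0.21,0.02,0,0,0,0.016,-1],[-0.255,0.024,0,0,0,0.016,-1],[-0.285,0.027,0,0,0,0.016,-1],[-0.3,0.0285,0,0,0,0.016,-1],[-0.3,0.0285,0,0,0,0.016,-1],[-0.3,0.0285,0,0,0,0.016,-1]]'
python3 -m pendant '[[0,0,0.03,0,0,0,-1],[0,0,0.07,0,0,0,-1],[0,0,0.11,0,0,0,-1],[0,0,0.135,0,0,0,-1],[0,0,0.14,0,0,0,-1],[0,0,0.14,0,0,0,-1],[0,0,0.14,0,0,0,-1]]'
python3 -c "
from h import *
delta(.4775,.0478,.109,-80.8)"
```

```text
clock: 42.2
tool_pos: [0.4781, 0.047, 0.2602]
orientation: [180.0, -0.0, -80.8]
force: [0.0, -0.4, -3.5]
opening: 0.0576
clock: 43.08
tool_pos: [0.4791, 0.0476, 0.1217]
orientation: [-179.9, 0.0, -80.8]
force: [-0.2, -0.4, -3.0]
opening: 0.0579
d [-0.0004  0.0016  0.0127] az 0.0002 now [0.4791 0.0476 0.1217] [-1.7988e+02  2.0000e-02 -8.0790e+01] t 43.075 open 0.0579 F [-0.2 -0.4 -3. ]
```

```bash
python3 -m pendant '[[0,0.001,0.006,0,0,0,-1],[0,0.001,0.01,0,0,0,-1],[0,0.001,0.0115,0,0,0,-1],[0,0.001,0.0115,0,0,0,-1],[0,0.001,0.0115,0,0,0,-1]]'
```

```text
clock: 43.7
tool_pos: [0.4772, 0.0473, 0.1106]
orientation: [-180.0, -0.0, -80.7]
force: [-8.0, 1.0, 15.7]
opening: 0.0575
```

```bash
python3 -m pendant '[[0,0,-0.001,0,0,0,-1],[0,0,-0.001,0,0,0,-0.2],[0,0,-0.001,0,0,0,0.5],[0,0,-0.001,0,0,0,1],[0,0,-0.001,0,0,0,1],[0,0,-0.001,0,0,0,1],[0,0,-0.04,0,0,0,1],[0,0,-0.09,0,0,0,1],[0,0,-0.14,0,0,0,1],[0,0,-0.15,0,0,0,1]]'
python3 -c "
from h import *
delta(.442,-.267,.26,-79.8)"
```

```text
clock: 44.95
tool_pos: [0.4788, 0.0478, 0.2627]
orientation: [-179.6, 0.1, -80.8]
force: [-0.8, 1.0, -1.5]
opening: 0.0876
d [0.3048 0.0869 0.0027] az -0.0167 now [0.4788 0.0478 0.2627] [-1.7965e+02  7.0000e-02 -8.0760e+01] t 44.95 open 0.0876 F [-0.8  1.  -1.5]
```

```bash
python3 -m pendant '[[0.03,0.009,0,0,0,-0.017,1],[0.08,0.023,0,0,0,-0.017,1],[0.14,0.04,0,0,0,-0.017,1],[0.2,0.057,0,0,0,-0.017,1],[0.25,0.071,0,0,0,-0.017,1],[0.29,0.083,0,0,0,-0.017,1],[0.305,0.087,0,0,0,-0.017,1],[0.305,0.087,0,0,0,-0.017,1]]'
python3 - <<'E'
from h import *
delta(.442,-.2675,.103,-79.8)
s=grab("top"); crop(s,"c12.png",200,150,320,260,6)
E
```

```text
clock: 45.95
tool_pos: [0.4398, -0.2682, 0.2582]
orientation: [179.9, 0.0, -79.9]
force: [0.7, 0.1, 0.1]
opening: 0.0877
d [-0.0003 -0.0023  0.1552] az -0.002 now [ 0.4398 -0.2682  0.2582] [ 1.7993e+02  4.0000e-02 -7.9920e+01] t 45.95 open 0.0877 F [0.7 0.1 0.1]
```

View pics/c12.png

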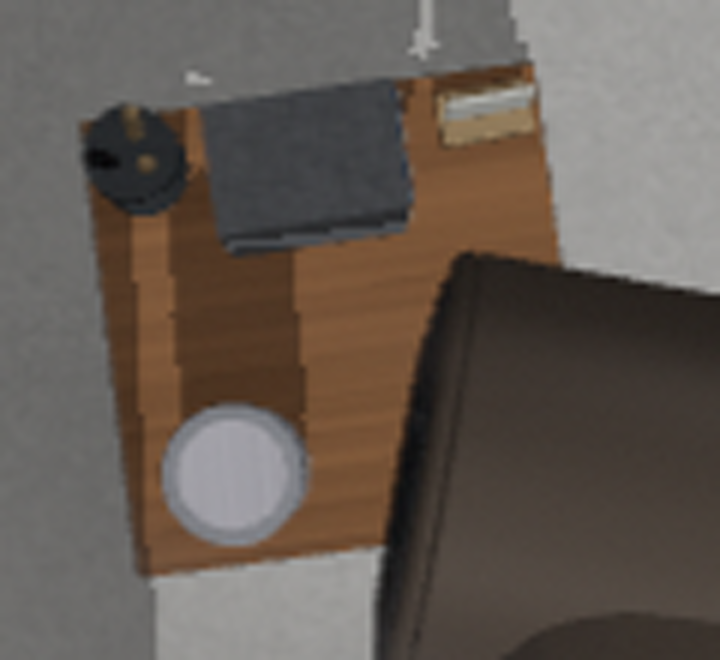

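Tin at (235,475), against (231,476) at the start, and the boxed set is within about 1.5 px of its start, so both are 2–3 mm off. Now the tall book.

```bash
python3 -m pendant '[[0,-0.002,0.045,0,0,0,1],[0,-0.002,0.095,0,0,0,1],[0,-0.002,0.135,0,0,0,1],[0,-0.002,0.15,0,0,0,1],[0,-0.002,0.155,0,0,0,0.3],[0,-0.002,0.155,0,0,0,-0.3],[0,-0.002,0.155,0,0,0,-1],[0,-0.002,0.155,0,0,0,-1],[0,-0.002,0.155,0,0,0,-1],[0,-0.002,0.155,0,0,0,-1],[0,-0.002,0.155,0,0,0,-1],[0,-0.002,0.155,0,0,0,-1]]'
python3 -m pendant '[[0,0,0,0,0,0,-1],[0,0,-0.015,0,0,0,-1],[0,0,-0.05,0,0,0,-1],[0,0,-0.09,0,0,0,-1],[0,0,-0.13,0,0,0,-1],[0,0,-0.135,0,0,0,-1],[0,0,-0.135,0,0,0,-1]]'
python3 -c "
from h import *
delta(.4925,-.0492,.24,-80.8)"
```

```text
clock: 47.5
tool_pos: [0.4423, -0.2674, 0.1043]
orientation: [-180.0, -0.0, -79.8]
force: [-0.6, 0.6, 3.3]
opening: 0.036
clock: 48.38
tool_pos: [0.4418, -0.267, 0.2389]
orientation: [-180.0, 0.0, -79.8]
force: [-0.1, 0.4, -3.5]
opening: 0.0357
d [-0.2054 -0.0884 -0.0011] az 0.0172 now [ 0.4418 -0.267   0.2389] [-1.800e+02  4.000e-02 -7.981e+01] t 48.375 open 0.0357 F [-0.1  0.4 -3.5]
```

```bash
python3 -m pendant '[[-0.02,-0.009,0,0,0,0,-1],[-0.06,-0.026,0,0,0,0,-1],[-0.105,-0.045,0,0,0,0.017,-1],[-0.15,-0.065,0,0,0,0.017,-1],[-0.187,-0.08,0,0,0,0.017,-1],[-0.205,-0.088,0,0,0,0.017,-1],[-0.205,-0.088,0,0,0,0.017,-1],[-0.205,-0.088,0.03,0,0,0.017,-1],[-0.205,-0.088,0.07,0,0,0.017,-1],[-0.205,-0.088,0.1,0,0,0.017,-1],[-0.205,-0.088,0.115,0,0,0.017,-1],[-0.205,-0.088,0.118,0,0,0.017,-1]]'
python3 -m pendant '[[0,0,0,0,0,0,-1],[0,0,0,0,0,0,-1]]'
python3 -c "
from h import *
delta(.4925,-.0492,.1133,-80.8)"
```

```text
clock: 49.88
tool_pos: [0.4919, -0.0506, 0.1202]
orientation: [179.9, -0.0, -80.8]
force: [-0.6, 0.5, -2.5]
opening: 0.0361
clock: 50.12
tool_pos: [0.4933, -0.0499, 0.1221]
orientation: [-179.9, 0.0, -80.8]
force: [0.2, -0.2, -4.0]
opening: 0.0361
d [-0.0008  0.0007  0.0088] az 0.0006 now [ 0.4933 -0.0499  0.1221] [-179.89    0.    -80.76] t 50.125 open 0.0361 F [ 0.2 -0.2 -4. ]
```

```bash
python3 -m pendant '[[-0.0008,0.0007,0.004,0,0,0,-1],[-0.0008,0.0007,0.007,0,0,0,-1],[-0.0008,0.0007,0.008,0,0,0,-1],[-0.0008,0.0007,0.008,0,0,0,-1],[-0.0008,0.0007,0.008,0,0,0,-1]]'
```

```text
clock: 50.75
tool_pos: [0.4917, -0.0493, 0.1133]
orientation: [180.0, -0.0, -80.8]
force: [-2.4, 1.3, 2.2]
opening: 0.0359
```

```bash
python3 -m pendant '[[0,0,0,0,0,0,-0.5],[0,0,0,0,0,0,0],[0,0,0,0,0,0,0.5],[0,0,0,0,0,0,1],[0,0,0,0,0,0,1],[0,0,-0.04,0,0,0,1],[0,0,-0.09,0,0,0,1],[0,0,-0.14,0,0,0,1],[0,0,-0.16,0,0,0,1]]'
python3 -m pendant '[[0.04,0,0,0,0,0,1],[0.09,0,0,0,0,0,1],[0.15,0,0,0,0,0,1],[0.21,0,0,0,0,0,1],[0.27,0,0,0,0,0,1],[0.31,0,0,0,0,0,1],[0.34,0,0,0,0,0,1],[0.34,0,0,0,0,0,1],[0.34,0,0,0,0,0,1]]'
python3 - <<'E'
from h import *
s=grab("top"); crop(s,"c13.png",200,150,320,260,6); crop(s,"c14.png",100,180,200,250,6)
s=grab("scene"); cv2.imwrite("pics/s3.png",s["image"])
E
```

```text
clock: 51.88
tool_pos: [0.4928, -0.0492, 0.2764]
orientation: [-179.7, -0.0, -80.8]
force: [-0.3, -0.2, 0.3]
opening: 0.0879
clock: 53.0
tool_pos: [0.546, -0.3846, 0.2727]
orientation: [180.0, 0.0, -80.8]
force: [-0.3, -0.2, -0.4]
opening: 0.0876
```

View pics/c13.png

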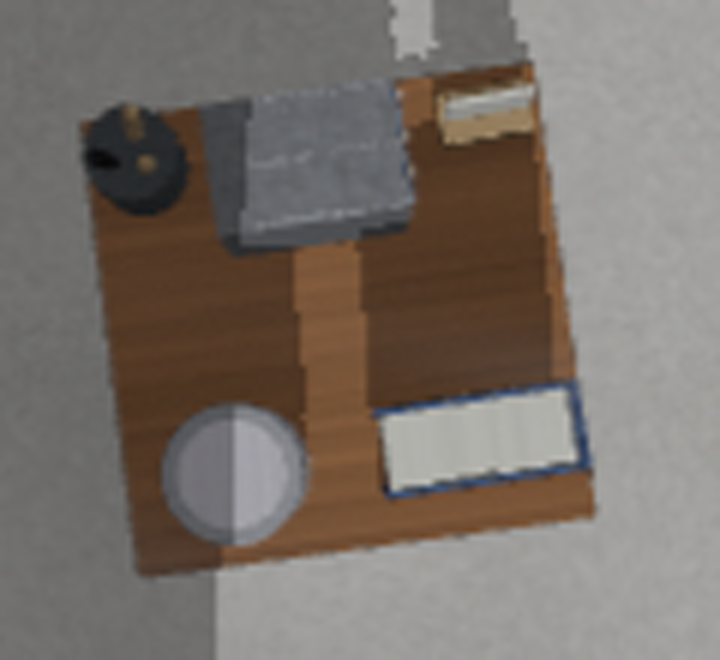

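View pics/s3.png

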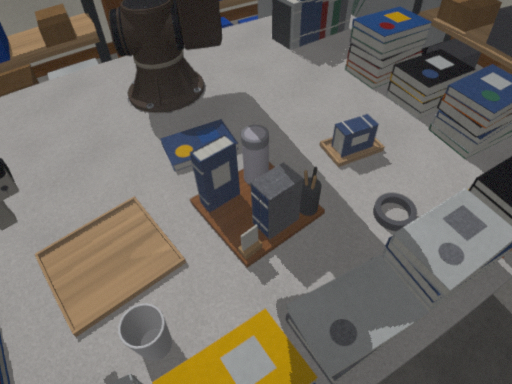

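View pics/c14.png

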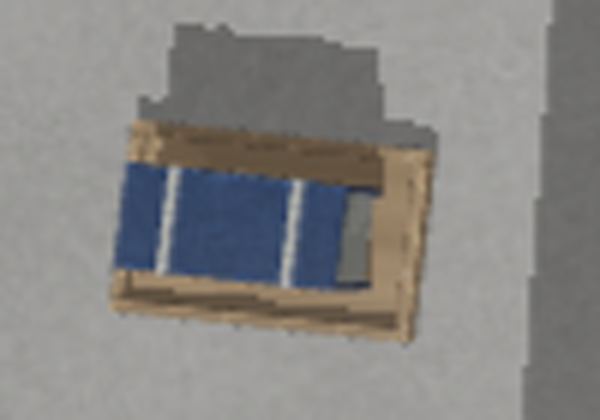

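The tall book is at its starting corners (378,410)–(590,467). The boxed set and tin are within about 5 crop px (2 mm) of theirs. The dictionary is centred in the pay tray, and the pot and card are unmoved. Handing in.

```bash
python3 -c "
from plant import ctrl
print(ctrl.get_obs()['qvel'].round(2)); print(ctrl.close_job())"
```

```text
[ 0.31 -0.34  0.13  0.1  -0.   -0.01]
the job is handed in; nothing more can be done
None
```

I finished the task and handed the job in at about 53 s of the 131 s allowed; handing in reports no verdict. I moved the tall book, tin and boxed set to the side tray, stood the dictionary in the pay tray, then put the three back on the riser.

Final camera checks:
- **Dictionary:** upright in the pay tray, measured about 1 mm from its middle and 0.2° from square.
- **Tall book, tin and boxed set:** all upright and looking square with the riser. I compared them by eye with the opening picture, and each is within about 2–3 mm of its start.
- **Pen pot and card stand:** no movement visible.
- **Gripper:** open and clear of everything.

Nothing failed or disagreed. The highest contact force I read was about 16 N downward, when the tin touched the riser; I backed off 1 mm before releasing it. The tool position readings wandered by 1–3 mm while the arm settled, so I judged each touchdown by force.

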